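Free the tamper from the bench vise

TASK

The wooden tamper is finished and still held in the bench vise. Turn the vise's lock a quarter turn to free the jaw, slide the jaw right open, lift the tamper out and set it down gently, flat inside the wooden tray, then push the empty vise's jaw back fully home to its stop. Leave the other things on the bench where they are.

Things in the scene. Friction and masses are not known exactly. Their poses are not given: they have to be found in the camera images.
- vise: Grey bench vise, fixed, base plate 120 x 305 x 14 mm. Origin on the bench top below the clamped tamper's middle. z up; +y runs along the slide from the fixed jaw (inner face at y = -56 mm, top 56 mm above the bench) to the moving jaw and the lock beyond it. The bed the tamper lies on is 30 mm above the bench.
- jaw (a joint): Sliding vise jaw, m along the vise's +y: 0 = fully home at its stop, 0.048 = fully open, about 0.016 while clamping the tamper. Block 110 x 42 mm, inner face at vise y = 40 mm + this value. Takes about 4 N to slide, stays where left; cannot open while the lock is closed.
- jaw_lip (a point): Middle of the inner edge of the moving jaw's steel lip (100 mm long), which reaches 9 mm beyond the jaw's face, over the clamped tamper's board, 53 to 65 mm above the bench (4 mm above the board): the tamper cannot be lifted before the jaw is open.
- jaw_knob (a point): Middle of the top of the upright round steel knob on the moving jaw: 26 mm diameter, 46 mm tall, top 112 mm above the bench (jaw top 62 mm, collar of 34 mm diameter to 66 mm). Pull or push it along the slide.
- lock (a joint): Vise lock, rad: flat steel bar 105 x 24 mm on an upright pivot behind the moving jaw. 0 = locked, bar in line with the slide, its end behind the jaw (starts at 0 to 0.12); 1.57 = quarter turn, at its stop, jaw free. Grows anticlockwise seen from above: its knob goes from the pivot's +y side (vise axes) to the -x side. About 3 N at the knob moves it; stays where left, and may be left turned.
- lock_knob (a point): Middle of the top of the upright round steel knob at the outer end of the lock bar: 24 mm diameter, 52 mm tall, top 107 mm above the bench (bar top 55 mm); 45 mm from the pivot.
- lock_pivot (a point): Pivot axis of the lock bar, 55 mm above the bench; on the vise's centre line at vise y = 146.5 mm.
- tamper: Wooden tamper, 0.2 to 0.45 kg: flat board 110 x 240 x 19 mm (x, y, z) and on it a rounded grip block 34 mm wide (x), 150 mm long (y = -85 to +65 mm), top 67 mm above the board's underside. Origin in the middle of the underside. In the vise it lies flat, its long axis (y) across the slide.
- tamper_grip (a point): Point inside the tamper's grip block, 52 mm above the board's underside, above y = -10 mm: the middle of the block's length. Pinch the block across its 34 mm.
- tray: Open wooden tray, fixed, 290 x 160 x 30 mm outside (x, y, z), walls and floor 6 mm thick, inside 278 x 148 mm. Origin in the middle of its underside, the inner floor 6 mm above. The tamper lies in it with its long axis along the tray's x, either way round.
- tin: Food tin, 75 mm diameter, 58 mm high, beside the vise; leave alone.
- packet: Paper seed packet lying flat, 118 x 82 x 9 mm, near the vise; leave alone.
- tape: Roll of tape lying flat, 98 mm diameter, 25 mm high, behind the tray; leave alone.
- rose: Brass watering-can rose standing on its face, 70 mm diameter, 59 mm high, behind the work; leave alone.
- pots: Stack of black plastic pots, 76 mm diameter, 108 mm high, to the left of the work; leave alone.

How it is judged:
By the outcome, as a careful person would: the job done as asked, in the order asked, and still so for the second after the job is handed in, with the robot touching nothing.
It also fails if it takes over 70 s, if anything falls off the work surface, if the arm or the gripper's body presses on something with over 40 N, if the wrist force passes 120 N, or if a joint passes its speed limit or range.

ROBOT

A 7-joint arm with a two-finger parallel gripper is mounted at the origin on the work surface; the furniture and walls round the work are solid. World frame = base frame: x ahead of the robot, y to its left, z up, the work surface at z = 0. Lengths are in m, angles in rad, forces in N, time in s.
With the tool pointing down it reaches from about 0.4 to 0.925 m from the base axis. Payload 5.6 kg.
Tool frame: the origin (TCP) lies between the finger pads; the fingertips stand 11 mm ahead of it and the grasp point (between the pads) lies 8 mm behind it; z points along the fingers, y is the direction in which the jaws open and shut (so a half turn about z gives the same grasp; the last joint's range is limited). The gripper opens to 85 mm and grips with 20 to 120 N. Pads are 22 mm wide; open, the fingers measure 114 mm over their backs; the gripper's body (76 mm by 85 mm) begins 54 mm behind the grasp point. The pads swing forward as they close: fully open they stand 13 mm farther back than shut.
Start: joints at [1.15, 0.468, -0.012, 1.603, 0.006, 1.071, -0.056], TCP at [0.24, -0.604, 0.242] pointing down, gripper open.
Joint ranges: [-2.53, 2.53], [-0.31, 2.02], [-1.57, 1.55], [0.28, 2.44], [-1.29, 4.43], [0.15, 1.84], [-2.92, 2.92]. Speed limits (rad/s): [2.57, 2.57, 3.14, 3.14, 3.14, 3.14, 3.14].

INTERFACE

Orientations are given as [roll, pitch, yaw] about the fixed x, y, z axes, in that order (R = Rz(yaw) Ry(pitch) Rx(roll)).
In Python, from bench import bot gives the robot as it stands.
- The arm moves only by the tool arm_command, never from a script. Its argument "series" is a list that holds one entry, the list of rows, each a list of 5 numbers: the gripper's target within -1 to 1 (fully open at 1, half-way at 0, shut at -1), then the shift along the tool's x, y, z in cm, then the turn about the tool's z in degrees. In form: [[[hand, dx, dy, dz, twist], ...]]. A call has 1 to 12 rows; each row shifts and turns the pose as measured when the row begins, along the tool's axes as they then stand; what a row does not reach is not made up. A row lasts 1/10 s, in which the tool goes at most 50 mm and 8.59 degrees, less where a joint would pass 70% of its speed; a pose out of reach is approached as far as the arm can. A call is refused whole if a number of a shift passes 5 or a number of a turn 8.59, either way. A call with a gripper value outside its range is refused whole. The fingers move at their own pace and stop on an object; "squeeze" is the grip in N (left out, the last holds). Time passes only in rows, so rows that do not move let the fingers close. It gives the time, the measured TCP pose, the force and the opening at its end, in the units of the state.
- bot.sense(): the state, without advancing time (a new reading comes with each control period).
- bot.read_camera(name): name is "scene" or "top" or "wrist"; returns a dict with "frame" (420x560x3 uint8, red, green, blue), "K" (3x3 intrinsics, pixels), "k1" (the pictures are not rectified: a ray, as slopes to the right and down, at radius r is drawn at 1 + k1 r^2 times it, then the intrinsics apply), "extrinsics" (4x4, takes a point from camera to world coordinates); the wrist camera has in their place "hand_eye" (4x4, takes a point from camera to tool coordinates, whose origin is the TCP and whose axes are the flange's). Camera axes: x right, y down, z forward; pixel columns grow to the right and rows downward; lengths in m; the calibration is good to about 2 mm. A picture is of the moment at which its call begins: read the wrist's pose just before it. There is no depth.
- bot.sign_off(): hands the job in, once; it reports no verdict.
Trained networks look in a picture, given as the dict that the camera call returned (one of the last four; its "shot" number tells which), for a name from the list of things; names that differ only in an ending like _2 or _b are one class to them, and where a whole thing is asked for, a point or a joint stands for the part that bears it (a point fixed in the world has none). Each returns a list of dicts, best first, with "confidence" (0 to 1); they miss things now and then, are a little off and sometimes report something else, mostly with a low value. They report only what shows in the picture. A call takes as long as a camera call.
- bot.find_in(picture, name): "at" ([x, y, z] in m, in the coordinates of the camera as it stood for that picture, good to about 4 mm: the middle of the surface that is visible of it).
- bot.masks_of(picture, name): "mask" (420x560 bool, what is visible of it).
The state is a dict: "time_s": time; "joint_positions": joint angles; "qd": joint speeds; "effort": joint torques, N m; "tool_pos": TCP position; "ee_rot": TCP orientation; "contact_force": force on the tool from outside, world axes, zero at the start; "torque": the same for the moment, N m; "width": opening from 0.0 (shut) to 1.0 (fully open).
Only numpy, scipy, OpenCV 4.12 (cv2) and the standard library are available. Lean on these libraries where they do the work, as an engineer would, in place of code of your own. Each camera call takes 0.05 s, during which the arm holds its last target.

## Working session

There is one attempt and no reset: what is moved stays moved. The work goes in short steps, Python scripts to look and compute and a tool call to move; the robot and the scene stay as the last step left them, time stands still between calls to the robot, and variables do not carry over. Pictures are saved under pics/ and viewed, and the job is handed in when it is done.

Besides the shell and the picture viewer there is one more tool, called after ">>>" as name(argument=value, ...), one argument or row to a line, values as JSON. arm_command: Moves the arm, as the interface text tells. Its arguments: {"type":"object","properties":{"series":{"type":"array"},"squeeze":{"type":"number"}},"required":["series"]}

```bash
ls; mkdir -p pics
cat > h.py <<'E'
import numpy as np,cv2
from bench import bot
from scipy.spatial.transform import Rotation as R
def shot(n):
    s=bot.sense(); p=bot.read_camera(n)
    if n=='wrist':
        T=np.eye(4);T[:3,:3]=R.from_euler('xyz',s['ee_rot']).as_matrix();T[:3,3]=s['tool_pos'];p['T']=T@p['hand_eye']
    else: p['T']=np.array(p['extrinsics'])
    return p
def save(p,f,up=1.4):
    im=cv2.cvtColor(p['frame'],cv2.COLOR_RGB2BGR); cv2.imwrite('pics/'+f,cv2.resize(im,None,fx=up,fy=up))
def proj(p,X):
    T=np.linalg.inv(p['T']);c=T[:3,:3]@np.array(X)+T[:3,3];u,v=c[0]/c[2],c[1]/c[2];k=1+p['k1']*(u*u+v*v)
    K=np.array(p['K']);return np.array([K[0,0]*u*k+K[0,2],K[1,1]*v*k+K[1,2]])
def ray(p,px):
    K=np.array(p['K']);d=np.array([(px[0]-K[0,2])/K[0,0],(px[1]-K[1,2])/K[1,1]]);u=d.copy()
    for _ in range(20):u=d/(1+p['k1']*(u@u))
    return p['T'][:3,3],p['T'][:3,:3]@np.array([u[0],u[1],1])
def atz(p,px,z):
    o,d=ray(p,px);return o+d*(z-o[2])/d[2]
def tri(l):
    A=np.zeros((3,3));b=np.zeros(3)
    for p,px in l:
        o,d=ray(p,px);d=d/np.linalg.norm(d);M=np.eye(3)-np.outer(d,d);A+=M;b+=M@o
    X=np.linalg.solve(A,b);return X,[np.linalg.norm(proj(p,X)-px) for p,px in l]
def find(p,n):
    return [(np.round((p['T']@np.append(r['at'],1))[:3],4),round(r['confidence'],2)) for r in bot.find_in(p,n)[:2]]
E
python3 - <<'E'
from h import *
print(bot.sense())
P={n:shot(n) for n in ['scene','top','wrist']}
for n in P: 
    save(P[n],n+'0.png')
    print(n,np.round(P[n]['T'],3).tolist(),P[n]['K'],P[n]['k1'])
for t in ['vise','jaw','jaw_lip','jaw_knob','lock','lock_knob','tamper','tamper_grip','tray','tin','packet','tape','rose','pots']:
    print(t,[(n,find(P[n],t)) for n in ['scene','top']])
E
```

```text
pics
{'time_s': 0.0, 'joint_positions': array([ 1.14999692,  0.46838773, -0.01159658,  1.60363877,  0.00597177,
        1.07138474, -0.05632489]), 'qd': array([ 1.07667103e-05,  5.73907640e-04, -1.09953412e-03, -5.08878122e-05,
        9.42978348e-04,  4.03986157e-04, -1.35209051e-03]), 'effort': array([-6.08559458e-04, -5.32386410e+01,  2.13053363e-02, -2.51303422e+01,
        1.14771706e-02,  7.69706588e-03,  7.32864606e-06]), 'tool_pos': array([ 0.23951009, -0.60368046,  0.24132517]), 'ee_rot': array([-3.13981161e+00,  1.02551364e-04,  3.77691602e-01]), 'contact_force': array([-0.53519816,  0.07017957, -0.25419415]), 'torque': array([-0.00498554, -0.01249277,  0.02909844]), 'width': 1.000455292061315}
scene [[0.711, 0.287, -0.642, 1.317], [0.703, -0.298, 0.645, -0.725], [-0.006, -0.911, -0.413, 0.593], [0.0, 0.0, 0.0, 1.0]] [[407.86719233   0.         273.69024465]
 [  0.         407.86719233 209.07883434]
 [  0.           0.           1.        ]] -0.05834931344095559
top [[-0.008, -0.982, 0.188, 0.32], [-1.0, 0.006, -0.009, 0.03], [0.008, -0.188, -0.982, 1.412], [0.0, 0.0, 0.0, 
[... 1803 characters left out ...]
]), 0.7)]), ('top', [(array([ 0.6354, -0.128 ,  0.0553]), 0.7), (array([ 0.5202, -0.147 ,  0.0558]), 0.17)])]
packet [('scene', [(array([ 0.3625, -0.1924,  0.0077]), 0.51)]), ('top', [(array([ 0.3767, -0.1849,  0.0097]), 0.56)])]
tape [('scene', [(array([0.7405, 0.0551, 0.0206]), 0.94)]), ('top', [(array([ 0.6333, -0.1251,  0.0541]), 0.7), (array([0.7404, 0.0574, 0.024 ]), 0.55)])]
rose [('scene', [(array([ 0.8014, -0.1211,  0.0211]), 0.8), (array([ 0.5457, -0.2336,  0.0622]), 0.4)]), ('top', [(array([ 0.7846, -0.106 ,  0.019 ]), 0.87), (array([ 0.5391, -0.293 ,  0.0513]), 0.62)])]
pots [('scene', [(array([0.7076, 0.3394, 0.071 ]), 0.87)]), ('top', [(array([0.7037, 0.3703, 0.0723]), 0.84)])]
```

View pics/scene0.png

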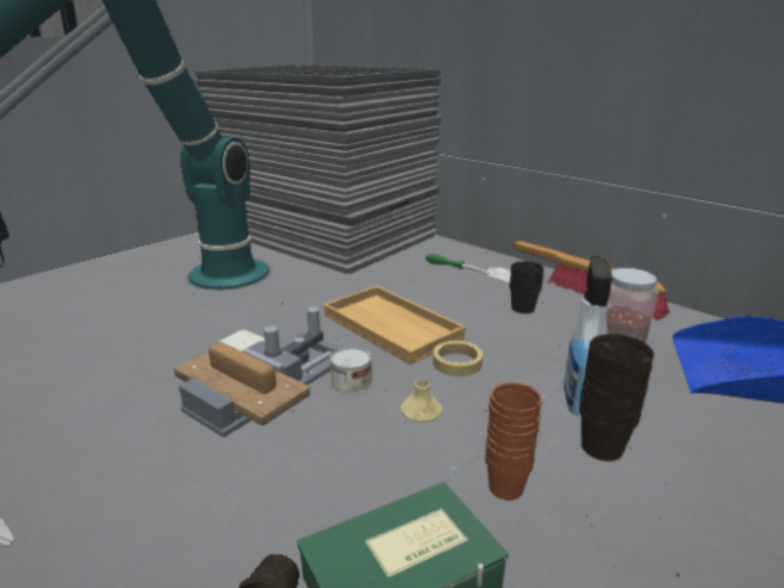

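View pics/top0.png

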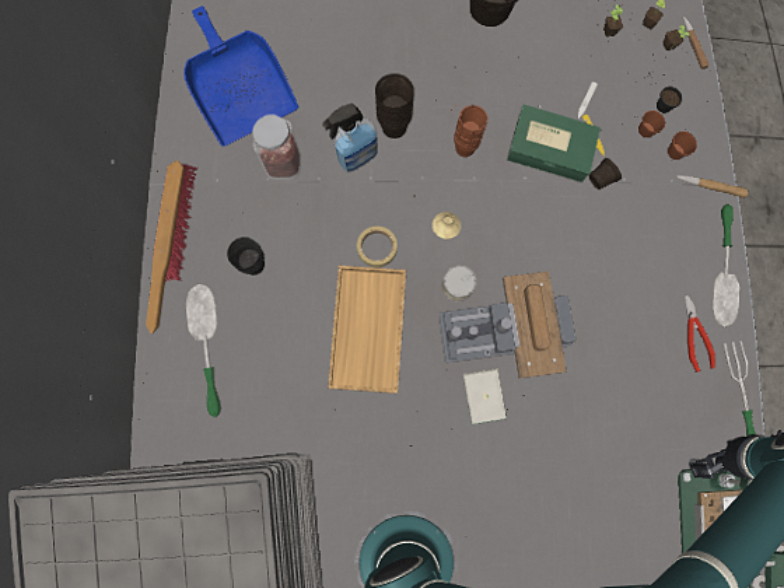

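View pics/wrist0.png

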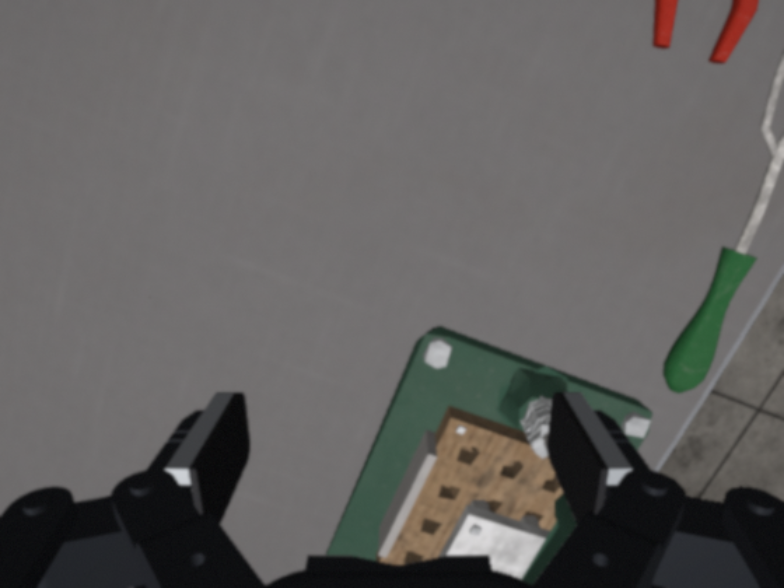

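The scene view shows the tamper clamped with the fixed jaw at its right/front. The lock and two knobs are beyond it, near (272,340) and (313,320). In the top view the slide runs right to left, and the tray is at (368,330). I'll zoom in next.

Run:
```python
from h import *
for n,(x0,y0,w,h) in {'top':(300,180,120,100),'scene':(115,205,165,115)}.items():
    p=shot(n);im=cv2.cvtColor(p['frame'],cv2.COLOR_RGB2BGR)[y0:y0+h,x0:x0+w]
    f=4.8 if n=='scene' else 6
    cv2.imwrite(f'pics/{n}_crop.png',cv2.resize(im,None,fx=f,fy=f,interpolation=cv2.INTER_CUBIC))
```

```text
(no output)
```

View pics/top_crop.png

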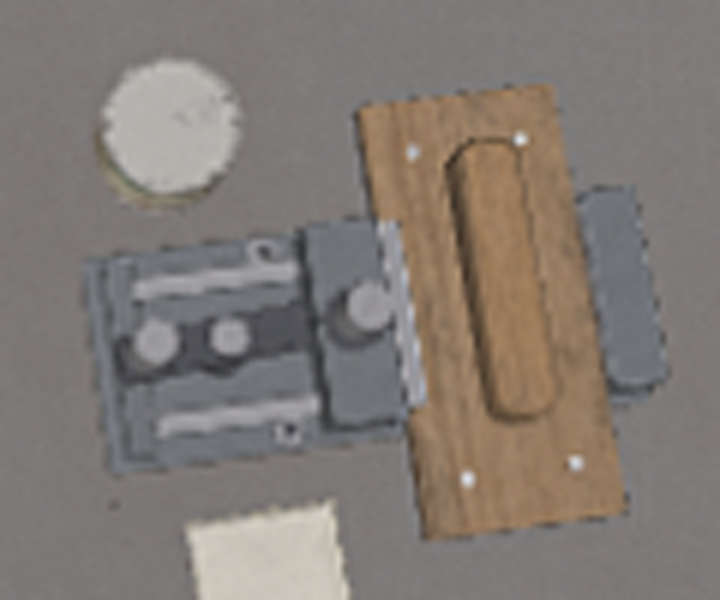

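View pics/scene_crop.png

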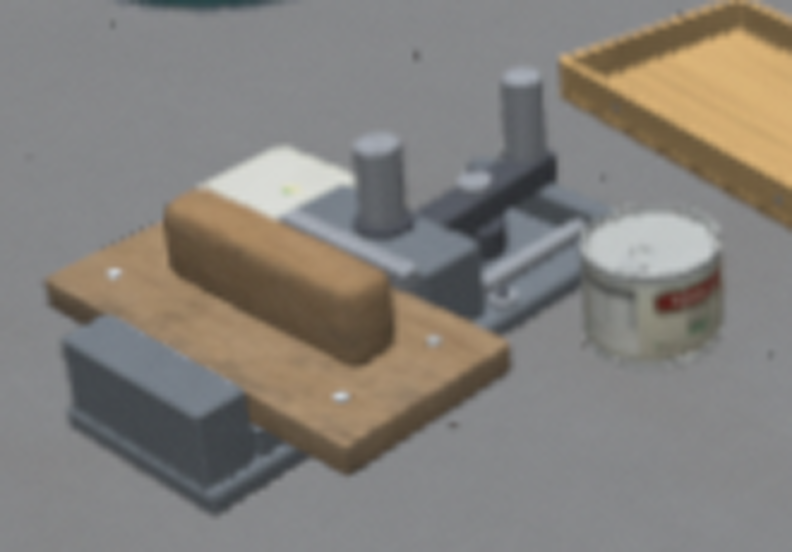

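Run:
```python
from h import *
T=shot('top');S=shot('scene')
t=lambda x,y:(x/6+300-.4,y/6+180-.4); s=lambda x,y:(x/4.8+115-.4,y/4.8+205-.4)
print('jk',tri([(T,t(371,306)),(S,s(378,143))]))
print('lk',tri([(T,t(157,340)),(S,s(522,75))]))
print('pv',tri([(T,t(231,338)),(S,s(474,181))]))
for nm,a,b in [('rivA',(412,152),None),]: pass
R4=[((520,139),(340,397)),((412,152),(433,341)),((467,480),None),((575,463),(113,273))]
for a,b in R4:
    print('rivet',atz(T,t(*a),.049), tri([(T,t(*a)),(S,s(*b))]) if b else '')
for a in [(360,104),(550,85),(622,512),(427,540)]: print('board',atz(T,t(*a),.049))
for a in [(338,267),(407,267),(398,392),(330,390)]: print('tray',atz(T,(a[0]/1.4,a[1]/1.4),.03))
```

```text
jk (array([ 0.53151223, -0.22372382,  0.11136481]), [np.float64(0.012685886256221355), np.float64(0.015640292052487355)])
lk (array([ 0.51521386, -0.11350159,  0.10700203]), [np.float64(0.10389469202136252), np.float64(0.11770598808916365)])
pv (array([ 0.52322252, -0.15815764,  0.0592459 ]), [np.float64(0.05131115781822494), np.float64(0.06117359414782777)])
rivet [ 0.6335883  -0.32248316  0.049     ] (array([ 0.63286881, -0.32270176,  0.05048322]), [np.float64(0.21714679459500114), np.float64(0.31694095092864216)])
rivet [ 0.62654269 -0.26215296  0.049     ] (array([ 0.62574388, -0.26264966,  0.05022488]), [np.float64(0.2828579536144383), np.float64(0.39193011390355276)])
rivet [ 0.44711022 -0.28402929  0.049     ] 
rivet [ 0.45544047 -0.34327647  0.049     ] (array([ 0.45466755, -0.34378368,  0.05109029]), [np.float64(0.37827400144835205), np.float64(0.49173426617893706)])
board [ 0.65358131 -0.23465179  0.049     ]
board [ 0.66403713 -0.34105208  0.049     ]
board [ 0.42877009 -0.36765806  0.049     ]
board [ 0.41543234 -0.26109093  0.049     ]
tray [0.68165868 0.15444558 0.03      ]
tray [ 0.68055372 -0.00919311  0.03      ]
tray [0.38654587 0.01464489 0.03      ]
tray [0.39196498 0.17007159 0.03      ]
```

The points agree: jaw knob z 111, lock knob 107, rivets about 50 mm, vise yaw about 6.9°. The pivot prediction matches within 2 mm. Next I'll plan the move to the lock knob.

```bash
cat >> h.py <<'E'
V=np.array([.5405,-.302]);VY=np.radians(6.9)
def vw(x,y): c,s=np.cos(VY),np.sin(VY);return V+np.array([c*x-s*y,s*x+c*y])
def plan(xyz,yaw,hand,step=4.5,n=None):
    s=bot.sense();p=np.array(s['tool_pos']);M=R.from_euler('xyz',s['ee_rot']);y0=s['ee_rot'][2]
    dy=(yaw-y0+np.pi)%(2*np.pi)-np.pi
    d=np.array(xyz)-p
    n=n or max(int(np.ceil(np.linalg.norm(d)*100/step)),int(np.ceil(abs(np.degrees(dy))/8)),1)
    rows=[]
    for i in range(n):
        Mi=R.from_euler('z',dy*i/n)*M
        rows.append([hand]+[round(float(v),2) for v in Mi.inv().apply(d/n)*100]+[round(float(-np.degrees(dy)/n),1)])
    print(rows)
def st():
    s=bot.sense();print('t',round(s['time_s'],2),'p',np.round(s['tool_pos'],4),'rpy',np.round(np.degrees(s['ee_rot']),2),'F',np.round(s['contact_force'],1),'w',round(s['width'],3))
E
python3 - <<'E'
from h import *
plan([.513,-.116,.20],np.radians(-24),1,4.8)
E
```

```text
[[1, 3.62, -2.94, 0.35, 3.8], [1, 3.41, -3.17, 0.35, 3.8], [1, 3.2, -3.39, 0.35, 3.8], [1, 2.96, -3.6, 0.35, 3.8], [1, 2.72, -3.79, 0.35, 3.8], [1, 2.46, -3.96, 0.35, 3.8], [1, 2.19, -4.11, 0.35, 3.8], [1, 1.92, -4.25, 0.35, 3.8], [1, 1.63, -4.37, 0.35, 3.8], [1, 1.34, -4.47, 0.35, 3.8], [1, 1.04, -4.55, 0.35, 3.8], [1, 0.73, -4.6, 0.35, 3.8]]
```

>>> arm_command(
  series=[
    [[1, 3.6, -2.9, 0.35, 3.8], [1, 3.4, -3.2, 0.35, 3.8], [1, 3.2, -3.4, 0.35, 3.8], [1, 3.0, -3.6, 0.35, 3.8], [1, 2.7, -3.8, 0.35, 3.8], [1, 2.5, -4.0, 0.35, 3.8], [1, 2.2, -4.1, 0.35, 3.8], [1, 1.9, -4.25, 0.35, 3.8], [1, 1.6, -4.4, 0.35, 3.8], [1, 1.3, -4.5, 0.35, 3.8], [1, 1.0, -4.5, 0.35, 3.8], [1, 0.7, -4.6, 0.35, 3.8]],
  ],
  squeeze=40,
)

```text
time_s: 2.95
tool_pos: [0.5275, -0.112, 0.1989]
ee_rot: [3.136, -0.008, -0.468]
contact_force: [1.4, 0.5, -0.2]
width: 1.002
```

Run:
```python
from h import *
st(); p=shot('wrist'); save(p,'w1.png')
for X in [(.5152,-.1135,.107),(*vw(0,146.5e-3),.055),(.5315,-.2237,.111),(.6336,-.3225,.049),(.6265,-.2622,.049)]: print(np.round(proj(p,X)*1.4))
plan([.5152,-.1135,.077],np.radians(-24),.5,4.8)
```

```text
t 2.95 p [ 0.5275 -0.112   0.1989] rpy [179.66  -0.48 -26.8 ] F [ 1.4  0.5 -0.2] w 1.002
[412. 331.]
[474. 250.]
[630. 191.]
[ 688. -105.]
[581. -35.]
[[0.5, -0.36, 0.58, 4.05, -0.8], [0.5, -0.37, 0.57, 4.05, -0.8], [0.5, -0.37, 0.57, 4.05, -0.8]]
```

View pics/w1.png

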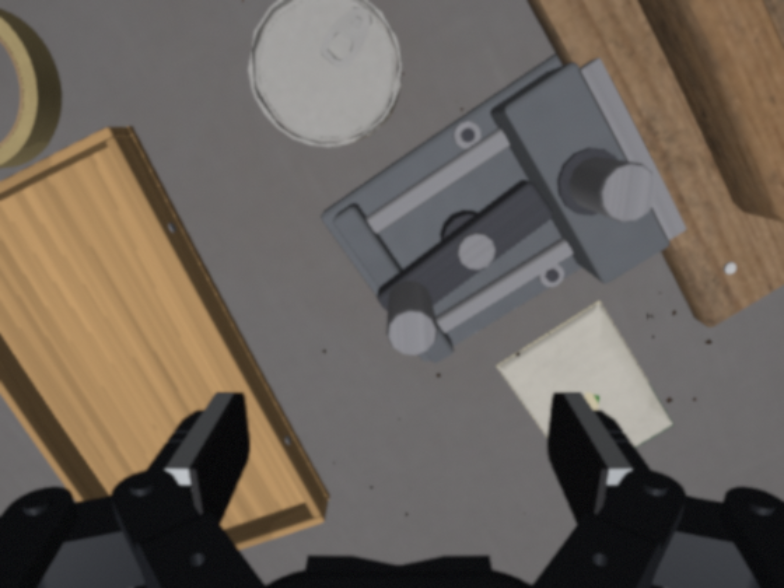

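The wrist view shows the lock knob at (411,331) and the jaw knob at (627,191). Predictions were (412,331) and (630,191), so the positions are confirmed. Descending now.

>>> arm_command(
  series=[
    [[1, -0.8, 1.2, 2.5, -0.8], [1, -0.3, 0.5, 2.5, -0.8], [1, 0, 0, 2.0, 0], [1, 0, 0, 0, 0]],
  ],
)

```text
time_s: 3.4
tool_pos: [0.5177, -0.1079, 0.1276]
ee_rot: [-3.139, -0.012, -0.418]
contact_force: [-0.0, -0.0, -0.0]
width: 1.002
```

Run:
```python
from h import *
st()
plan([.5152,-.1135,.079],np.radians(-24),1,2.5)
```

```text
t 3.4 p [ 0.5177 -0.1079  0.1276] rpy [-179.85   -0.71  -23.98] F [-0. -0. -0.] w 1.002
[[1, -0.03, 0.32, 2.43, 0.0], [1, -0.03, 0.32, 2.43, 0.0]]
```

>>> arm_command(
  series=[
    [[1, -0.05, 0.6, 1.5, 0], [1, 0, 0.0, 1.5, 0], [1, 0, 0, 1.5, 0], [1, 0, 0, 0, 0]],
  ],
)

```text
time_s: 3.8
tool_pos: [0.5179, -0.1149, 0.0851]
ee_rot: [-3.138, -0.018, -0.419]
contact_force: [-0.3, 0.8, 0.9]
width: 1.0
```

Run:
```python
from h import *
st()
plan([.5152,-.1135,.079],np.radians(-24),1,2.5)
```

```text
t 3.8 p [ 0.5179 -0.1149  0.0851] rpy [-179.79   -1.01  -23.98] F [-0.3  0.8  0.9] w 1.0
[[1, -0.31, -0.02, 0.61, 0.0]]
```

>>> arm_command(
  series=[
    [[0, -0.3, 0, 0.6, 0], [-0.5, 0, 0, 0, 0], [-1, 0, 0, 0, 0], [-1, 0, 0, 0, 0], [-1, 0, 0, 0, 0]],
  ],
  squeeze=40,
)

```text
time_s: 4.3
tool_pos: [0.5174, -0.1142, 0.0826]
ee_rot: [-3.137, -0.023, -0.419]
contact_force: [0.3, 0.6, -3.7]
width: 0.269
```

Run:
```python
from h import *
st()
s=bot.sense();M=R.from_euler('xyz',s['ee_rot'])
pv=vw(0,.1465);p=np.array(s['tool_pos'])
print('r',p[:2]-pv, np.linalg.norm(p[:2]-pv))
a0=np.arctan2(*(p[:2]-pv)[::-1]);n=12
a1=VY+np.pi
print(np.degrees([a0,a1]))
for i in range(n):
    A,B=[a0+(a1-a0)*k/n for k in (i,i+1)]
    d=np.array([np.cos(B)-np.cos(A),np.sin(B)-np.sin(A),0])*4.5
    print(np.round(M.inv().apply(d),2))
```

```text
t 4.3 p [ 0.5174 -0.1142  0.0826] rpy [-179.72   -1.33  -23.98] F [ 0.3  0.6 -3.7] w 0.269
r [-0.00552306  0.04232607] 0.04268489853812492
[ 97.43442505 186.9       ]
[-0.48  0.34 -0.01]
[-0.43  0.4  -0.01]
[-0.38  0.45 -0.01]
[-0.31  0.49 -0.01]
[-0.25  0.53 -0.01]
[-0.18  0.56 -0.01]
[-0.1   0.58 -0.01]
[-0.03  0.58 -0.  ]
[ 0.05  0.58 -0.  ]
[0.12 0.57 0.  ]
[0.2  0.55 0.  ]
[0.27 0.52 0.  ]
```

>>> arm_command(
  series=[
    [[-1, -0.6, 0.35, 0, 0], [-1, -0.5, 0.45, 0, 0], [-1, -0.4, 0.5, 0, 0], [-1, -0.3, 0.55, 0, 0], [-1, -0.25, 0.55, 0, 0], [-1, -0.2, 0.55, 0, 0]],
  ],
)

```text
time_s: 4.9
tool_pos: [0.4997, -0.1188, 0.0828]
ee_rot: [-3.116, -0.048, -0.395]
contact_force: [1.5, 9.8, -3.9]
width: 0.272
```

```bash
cat >> h.py <<'E'
def arc(n=10,end=np.pi+.03):
    s=bot.sense();M=R.from_euler('xyz',s['ee_rot']);pv=vw(0,.1465);p=np.array(s['tool_pos'])
    a0=np.arctan2(*(p[:2]-pv)[::-1]);print('r',np.linalg.norm(p[:2]-pv),'lockdeg',np.degrees(a0-VY)-90)
    c=p[:2]
    for i in range(n):
        B=a0+(VY+end-a0)*(i+1)/n
        q=pv+.045*np.array([np.cos(B),np.sin(B)]);d=np.append(q-c,0)*100;c=q
        print(np.round(M.inv().apply(d),2).tolist(),end=' ')
E
python3 - <<'E'
from h import *
st();arc(8)
E
```

```text
t 4.9 p [ 0.4997 -0.1188  0.0828] rpy [-178.53   -2.77  -22.65] F [ 1.5  9.8 -3.9] w 0.272
r 0.04430005428573506 lockdeg 24.707446874162983
[-0.4, 0.52, -0.03] [-0.26, 0.6, -0.03] [-0.17, 0.64, -0.02] [-0.07, 0.65, -0.02] [0.02, 0.66, -0.02] [0.12, 0.65, -0.01] [0.21, 0.62, -0.01] [0.3, 0.59, -0.0]
```

>>> arm_command(
  series=[
    [[-1, -0.45, 0.8, 0, 0], [-1, -0.35, 0.9, 0, 0], [-1, -0.25, 0.9, 0, 0], [-1, -0.15, 0.9, 0, 0], [-1, 0, 0.9, 0, 0], [-1, 0.1, 0.9, 0, 0]],
  ],
)

```text
time_s: 5.5
tool_pos: [0.4737, -0.1393, 0.0823]
ee_rot: [-3.097, -0.045, -0.356]
contact_force: [-2.3, 14.6, 7.1]
width: 0.27
```

Run:
```python
from h import *
st();arc(4)
```

```text
t 5.5 p [ 0.4737 -0.1393  0.0823] rpy [-177.43   -2.59  -20.4 ] F [-2.3 14.6  7.1] w 0.27
r 0.05212570775705965 lockdeg 63.801280346275746
[0.76, 0.53, 0.01] [0.11, 0.54, -0.02] [0.17, 0.52, -0.02] [0.24, 0.49, -0.01]
```

>>> arm_command(
  series=[
    [[-1, 0.6, 0.8, 0, 0], [-1, 0.3, 0.8, 0, 0], [-1, 0.2, 0.8, 0, 0], [-1, 0.3, 0.7, 0, 0]],
  ],
)

```text
time_s: 5.9
tool_pos: [0.4687, -0.1558, 0.082]
ee_rot: [-3.088, -0.021, -0.328]
contact_force: [-6.3, 10.0, 8.9]
width: 0.266
```

Run:
```python
from h import *
st();arc(2)
```

```text
t 5.9 p [ 0.4687 -0.1558  0.082 ] rpy [-176.95   -1.2   -18.81] F [-6.3 10.   8.9] w 0.266
r 0.05416917731558851 lockdeg 82.3067145983006
[1.0, 0.06, 0.02] [0.16, 0.33, -0.01]
```

>>> arm_command(
  series=[
    [[-1, 0.7, 0.5, 0, 0], [-1, 0.4, 0.7, 0, 0], [-1, 0.3, 0.7, 0, 0], [-1, 0.1, 0.6, 0, 0]],
  ],
)

```text
time_s: 6.3
tool_pos: [0.4689, -0.1596, 0.0821]
ee_rot: [-3.07, 0.006, -0.3]
contact_force: [5.6, 14.2, -1.0]
width: 0.266
```

Run:
```python
from h import *
st();arc(2)
p=shot('top');im=cv2.cvtColor(p['frame'],cv2.COLOR_RGB2BGR)[180:280,300:420]
cv2.imwrite('pics/t2.png',cv2.resize(im,None,fx=6,fy=6,interpolation=cv2.INTER_CUBIC))
```

```text
t 6.3 p [ 0.4689 -0.1596  0.0821] rpy [-175.92    0.35  -17.2 ] F [ 5.6 14.2 -1. ] w 0.266
r 0.054134301897850484 lockdeg -273.64336303708626
[9.21, -3.66, 0.2] [-8.19, 3.72, -0.22]
```

View pics/t2.png

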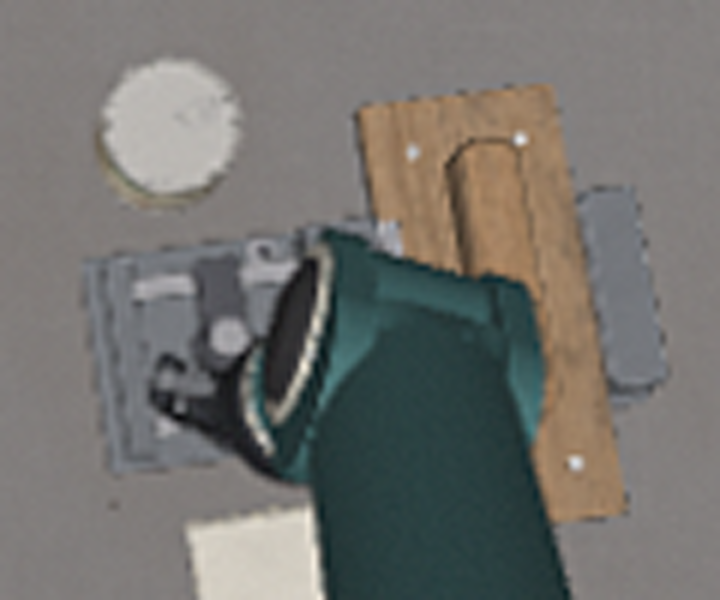

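The bar now appears across the slide, near its stop. I'll nudge it once more, then release and lift to check.

>>> arm_command(
  series=[
    [[-1, 0.3, 0.9, 0, 0], [-1, 0.3, 0.9, 0, 0], [0.1, 0, 0, 0, 0], [0.1, 0, 0, 0, 0], [0.1, 0, 0, -3, 0], [0.1, 0, 0, -4, 0], [0.1, 0, 0, -3, 0], [0.5, 0, 0, 0, 0], [1, 0, 0, 0, 0]],
  ],
)

```text
time_s: 7.25
tool_pos: [0.4675, -0.1692, 0.1852]
ee_rot: [-3.054, 0.019, -0.281]
contact_force: [0.4, 0.2, -0.2]
width: 0.87
```

Run:
```python
from h import *
st()
p=shot('wrist');save(p,'w2.png');p2=shot('top');im=cv2.cvtColor(p2['frame'],cv2.COLOR_RGB2BGR)[180:280,300:420]
cv2.imwrite('pics/t3.png',cv2.resize(im,None,fx=6,fy=6,interpolation=cv2.INTER_CUBIC))
for X in [(*vw(-.045,.1465),.107),(*vw(0,.1465),.057),(.5315,-.2237,.111)]: print(np.round(proj(p,X)*1.4))
plan([.5315,-.2237,.15],VY,1,3.5)
```

```text
t 7.25 p [ 0.4675 -0.1692  0.1852] rpy [-174.99    1.09  -16.1 ] F [ 0.4  0.2 -0.2] w 0.87
[390. 297.]
[364. 182.]
[509. 128.]
[[1, 2.59, 1.26, 0.99, -7.7], [1, 2.41, 1.59, 0.96, -7.7], [1, 2.19, 1.89, 0.94, -7.7]]
```

View pics/w2.png

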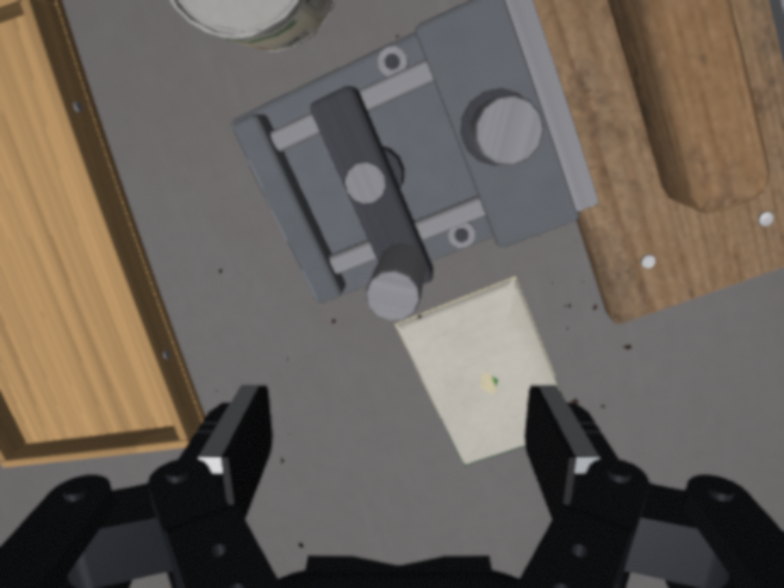

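The lock knob is at (393,296), against (390,297) predicted for the quarter turn. The lock is at its stop to within 1–2°. On to the jaw knob.

>>> arm_command(
  series=[
    [[1, 2.6, 1.3, 0.6, -7.7], [1, 2.4, 1.6, 0.6, -7.7], [1, 2.2, 1.9, 0.6, -7.7], [1, 0, 0, 0, 0], [1, 0, 0, 0, 0]],
  ],
)

```text
time_s: 7.85
tool_pos: [0.5304, -0.2252, 0.154]
ee_rot: [-3.047, -0.007, 0.137]
contact_force: [0.4, 0.4, 0.4]
width: 1.003
```

Run:
```python
from h import *
st()
plan([.5315,-.2237,.084],VY,1,2.2)
```

```text
t 7.85 p [ 0.5304 -0.2252  0.154 ] rpy [-174.57   -0.43    7.83] F [0.4 0.4 0.4] w 1.003
[[1, 0.02, 0.13, 1.74, 0.2], [1, 0.02, 0.13, 1.74, 0.2], [1, 0.02, 0.13, 1.74, 0.2], [1, 0.02, 0.13, 1.74, 0.2]]
```

>>> arm_command(
  series=[
    [[0.15, 0, 0.1, 1.0, 0], [0.15, 0, 0.1, 0.5, 0], [0.15, 0, 0.1, 1.8, 0], [0.15, 0, 0.1, 1.8, 0], [0.15, 0, 0.1, 1.8, 0], [0.15, 0, 0, 0, 0]],
  ],
)

```text
time_s: 8.45
tool_pos: [0.5266, -0.2198, 0.0804]
ee_rot: [-3.045, -0.003, 0.136]
contact_force: [0.2, 0.2, 0.1]
width: 0.58
```

Run:
```python
from h import *
st()
plan([.5315,-.2237,.084],VY,-1,2.2)
```

```text
t 8.45 p [ 0.5266 -0.2198  0.0804] rpy [-1.7448e+02 -1.7000e-01  7.7700e+00] F [0.2 0.2 0.1] w 0.58
[[-1, 0.43, 0.42, -0.4, 0.9]]
```

>>> arm_command(
  series=[
    [[0.15, 0.4, 0.4, -0.4, 0.9], [-1, 0, 0, 0, 0], [-1, 0, 0, 0, 0], [-1, 0, 0, 0, 0], [-1, 0, 0, 0, 0]],
  ],
  squeeze=60,
)

```text
time_s: 8.95
tool_pos: [0.5314, -0.2231, 0.0859]
ee_rot: [-3.048, -0.002, 0.122]
contact_force: [1.1, 1.8, -5.8]
width: 0.306
```

>>> arm_command(
  series=[
    [[-1, 0, -0.8, 0, 0], [-1, 0, -0.8, 0, 0], [-1, 0, -0.8, 0, 0]],
  ],
)

```text
time_s: 9.25
tool_pos: [0.5294, -0.2064, 0.086]
ee_rot: [-3.058, -0.007, 0.117]
contact_force: [4.2, -4.6, -12.5]
width: 0.302
```

```bash
cat >> h.py <<'E'
def vy():
    p=bot.sense()['tool_pos'][:2]-V;c,s=np.cos(VY),np.sin(VY);print('vise xy mm',np.round([1e3*(c*p[0]+s*p[1]),1e3*(-s*p[0]+c*p[1])],1))
E
python3 - <<'E'
from h import *
st();vy()
E
```

```text
t 9.25 p [ 0.5294 -0.2064  0.086 ] rpy [-175.23   -0.39    6.68] F [  4.2  -4.6 -12.5] w 0.302
vise xy mm [ 0.5 96.2]
```

>>> arm_command(
  series=[
    [[-1, 0, -0.8, 0, 0], [-1, 0, -0.8, 0, 0], [-1, 0, -0.8, 0, 0], [-1, 0, -0.8, 0, 0]],
  ],
)

```text
time_s: 9.65
tool_pos: [0.5277, -0.1911, 0.086]
ee_rot: [-3.082, -0.016, 0.107]
contact_force: [5.9, -23.2, -7.6]
width: 0.29
```

Run:
```python
from h import *
st();vy()
```

```text
t 9.65 p [ 0.5277 -0.1911  0.086 ] rpy [-176.57   -0.89    6.12] F [  5.9 -23.2  -7.6] w 0.29
vise xy mm [  0.6 111.7]
```

>>> arm_command(
  series=[
    [[-1, 0, -0.8, 0, 0], [-1, 0, -0.8, 0, 0], [-1, 0, -0.8, 0, 0]],
  ],
)

```text
time_s: 9.95
tool_pos: [0.5276, -0.1916, 0.0867]
ee_rot: [-3.112, -0.026, 0.091]
contact_force: [6.9, -18.7, -16.4]
width: 0.289
```

Run:
```python
from h import *
st();vy()
```

```text
t 9.95 p [ 0.5276 -0.1916  0.0867] rpy [-178.28   -1.5     5.2 ] F [  6.9 -18.7 -16.4] w 0.289
vise xy mm [  0.5 111.2]
```

>>> arm_command(
  series=[
    [[0.2, 0, 0, 0, 0], [0.2, 0, 0, 0, 0], [0.3, 0, 0, -2, 0], [0.5, 0, 0, -4, 0], [1, 0, 0, -3, 0], [1, 0, 0, 0, 0]],
  ],
)

```text
time_s: 10.55
tool_pos: [0.5259, -0.1926, 0.1816]
ee_rot: [-3.108, -0.027, 0.087]
contact_force: [-0.3, 0.9, 0.0]
width: 1.002
```

Run:
```python
from h import *
st()
p=shot('wrist');save(p,'w3.png')
for X in [(*vw(0,.111),.112),(.5315,-.3009,.097)]: print(np.round(proj(p,X)*1.4))
g=vw(.010,0);print('grip',g)
for r in [(.6336,-.3225,.049),(.6265,-.2622,.049),(.4471,-.284,.049),(.4554,-.3433,.049)]: print(np.round(proj(p,r)*1.4))
plan([*g,.13],VY,1,3.5)
```

```text
t 10.55 p [ 0.5259 -0.1926  0.1816] rpy [-178.07   -1.54    5.  ] F [-0.3  0.9  0. ] w 1.002
[402. 328.]
[650. 330.]
grip [ 0.55042757 -0.30079863]
[696. 100.]
[571. 101.]
[552. 435.]
[656. 431.]
[[1, 0.36, 2.8, 1.16, -0.5], [1, 0.34, 2.81, 1.16, -0.5], [1, 0.32, 2.81, 1.16, -0.5], [1, 0.3, 2.81, 1.16, -0.5]]
```

View pics/w3.png

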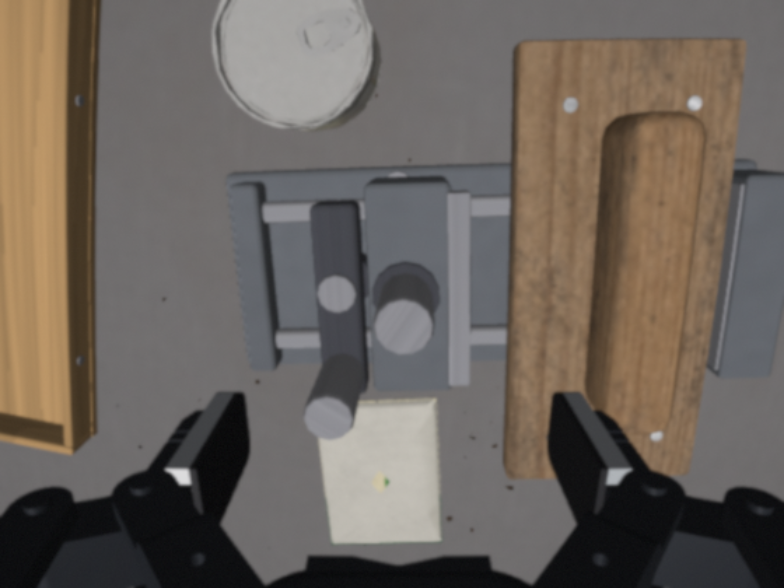

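The jaw is fully open, with its knob at (403,327) against (402,328) predicted. The tamper hasn't moved and its rivets are where predicted. Moving over the grip block.

>>> arm_command(
  series=[
    [[1, 0.4, 2.8, 0.8, -0.5], [1, 0.3, 2.8, 0.8, -0.5], [1, 0.3, 2.8, 0.8, -0.5], [1, 0.3, 2.8, 0.8, -0.5], [1, 0, 0, 0, 0], [1, 0, 0, 0, 0]],
  ],
)

```text
time_s: 11.2
tool_pos: [0.5501, -0.2969, 0.1391]
ee_rot: [-3.099, -0.022, 0.13]
contact_force: [-0.2, -0.4, 0.3]
width: 1.003
```

Run:
```python
from h import *
st()
p=shot('wrist');save(p,'w4.png')
c,s=np.cos(VY),np.sin(VY)
for x,y,z in [(.085,-.017,.09),(.085,.017,.09),(-.065,-.017,.09),(-.065,.017,.09),(.01,0,.097)]: print(np.round(proj(p,(*vw(x,y),z))*1.4))
plan([*vw(.010,0),.077],VY,1,2.)
```

```text
t 11.2 p [ 0.5501 -0.2969  0.1391] rpy [-177.54   -1.26    7.47] F [-0.2 -0.4  0.3] w 1.003
[470. 142.]
[368. 141.]
[451. 517.]
[370. 514.]
[414. 358.]
[[1, -0.03, 0.16, 1.55, 0.1], [1, -0.03, 0.16, 1.55, 0.1], [1, -0.03, 0.16, 1.55, 0.1], [1, -0.03, 0.16, 1.55, 0.1]]
```

View pics/w4.png

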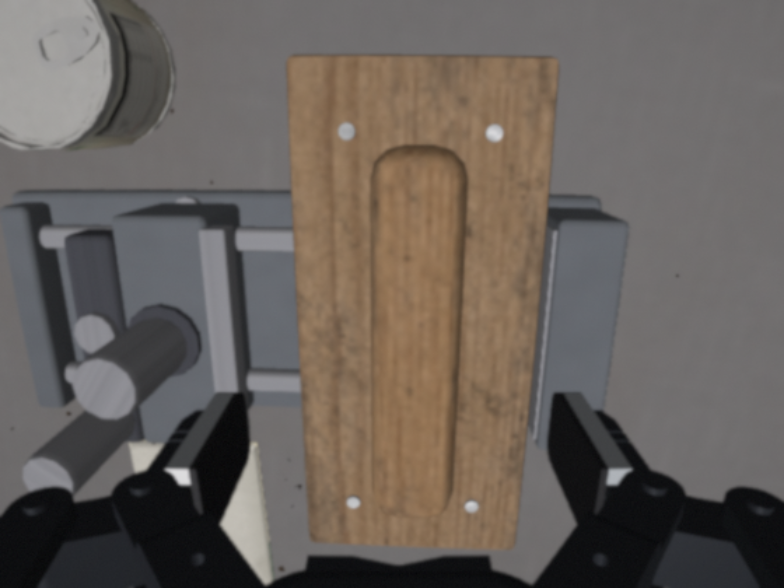

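The block's outline (x 370–468, y 145–517) matches the projected corners within about 3 px. Descending and gripping.

>>> arm_command(
  series=[
    [[1, 0, 0.2, 1.4, 0.1], [1, 0, 0.1, 1.4, 0.1], [1, 0, 0.1, 1.4, 0], [1, 0, 0.0, 0.6, 0], [1, 0, 0, 0, 0]],
  ],
)

```text
time_s: 11.75
tool_pos: [0.5508, -0.2942, 0.086]
ee_rot: [-3.096, -0.02, 0.131]
contact_force: [-0.2, -0.4, 0.5]
width: 0.997
```

Run:
```python
from h import *
st();plan([*vw(.010,0),.077],VY,1,2.)
```

```text
t 11.75 p [ 0.5508 -0.2942  0.086 ] rpy [-177.39   -1.15    7.53] F [-0.2 -0.4  0.5] w 0.997
[[1, -0.14, 0.69, 0.87, 0.6]]
```

>>> arm_command(
  series=[
    [[1, -0.1, 0.9, 0.8, 0.6], [0, 0, 0, 0, 0], [-1, 0, 0, 0, 0], [-1, 0, 0, 0, 0], [-1, 0, 0, 0, 0], [-1, 0, 0, 0, 0]],
  ],
  squeeze=60,
)

```text
time_s: 12.35
tool_pos: [0.5519, -0.3039, 0.0785]
ee_rot: [-3.097, -0.021, 0.12]
contact_force: [0.1, -0.1, -3.1]
width: 0.387
```

Run:
```python
from h import *
st();vy();plan([.5508,-.3,.2],VY,-1,2.)
```

```text
t 12.35 p [ 0.5519 -0.3039  0.0785] rpy [-177.43   -1.2     6.86] F [ 0.1 -0.1 -3.1] w 0.387
vise xy mm [11.1 -3.2]
[[-1, 0.03, -0.13, -1.73, -0.0], [-1, 0.03, -0.13, -1.73, -0.0], [-1, 0.03, -0.13, -1.73, -0.0], [-1, 0.03, -0.13, -1.73, -0.0], [-1, 0.03, -0.13, -1.73, -0.0], [-1, 0.03, -0.13, -1.73, -0.0], [-1, 0.03, -0.13, -1.73, -0.0]]
```

>>> arm_command(
  series=[
    [[-1, 0, -0.1, -0.8, 0], [-1, 0, -0.15, -1.2, 0], [-1, 0, -0.15, -1.8, 0], [-1, 0, -0.15, -2.0, 0], [-1, 0, -0.15, -2.5, 0], [-1, 0, -0.1, -2.5, 0], [-1, 0, -0.1, -2.0, 0], [-1, 0, 0, 0, 0]],
  ],
)

```text
time_s: 13.15
tool_pos: [0.5482, -0.2997, 0.2163]
ee_rot: [-3.097, -0.022, 0.121]
contact_force: [0.5, -0.6, -1.4]
width: 0.386
```

Run:
```python
from h import *
st();vy();p=shot('scene');save(p,'s5.png');
```

```text
t 13.15 p [ 0.5482 -0.2997  0.2163] rpy [-177.47   -1.25    6.93] F [ 0.5 -0.6 -1.4] w 0.386
vise xy mm [7.9 1.3]
```

View pics/s5.png

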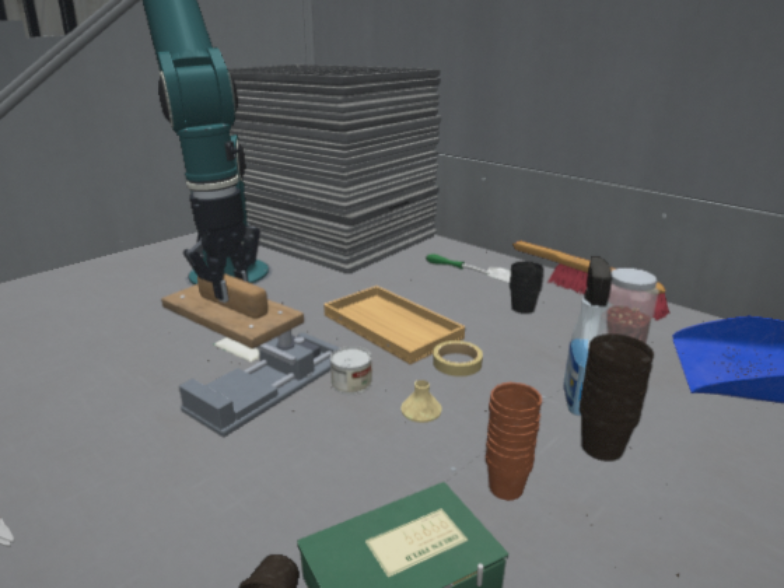

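The tamper is clear of the vise. I'll refine the tray pose from enlarged crops of both cameras.

Run:
```python
from h import *
a=shot('top')['frame'][180:290,225:300];b=shot('scene')['frame'][195:265,225:340]
a=cv2.resize(a,None,fx=5.4,fy=5.4,interpolation=cv2.INTER_CUBIC);b=cv2.resize(b,None,fx=3.4,fy=3.4,interpolation=cv2.INTER_CUBIC)
im=np.zeros((600,800,3),np.uint8);im[:a.shape[0],:a.shape[1]]=a;im[:b.shape[0],408:408+b.shape[1]]=b[:,:392]
cv2.imwrite('pics/tray.png',im[:,:,::-1])
```

View pics/tray.png

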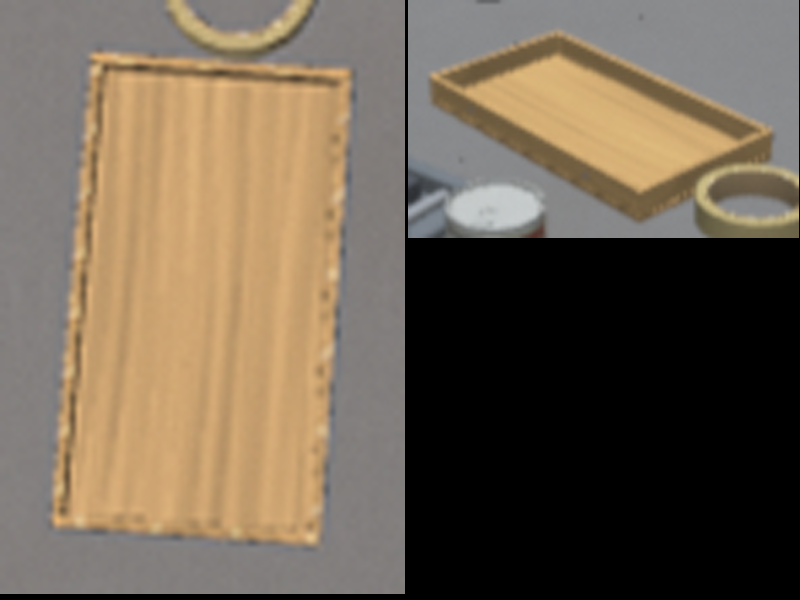

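Run:
```python
from h import *
from scipy.optimize import least_squares
T=shot('top');S=shot('scene')
t=lambda x,y:np.array((x/5.4+225-.4,y/5.4+180-.4)); s=lambda x,y:np.array((x/3.4+225-.4,y/3.4+195-.4))
C=[(1,1),(1,-1),(-1,-1),(-1,1)]
to=[t(93,55),t(350,70),t(320,541),t(55,523)]; so=[s(364,130),s(230,193),s(24,75),s(150,33)]
def f(q):
    r=[]
    for (a,b),u,v in zip(C,to,so):
        x,y=a*.145,b*.08;c,sn=np.cos(q[2]),np.sin(q[2]);X=(q[0]+c*x-sn*y,q[1]+sn*x+c*y,q[3])
        r+=[*(proj(T,X)-u),*(proj(S,X)-v)]
    return np.array(r)
o=least_squares(f,[.53,.085,-.06,.03]);q=o.x;print(q,np.degrees(q[2]),np.round(o.fun,1))
s0=bot.sense()
# tamper origin relative: held with TCP at vise(11.1,-3.2); tamper y=-vise x ; origin at vise (0,0) + closing shift (0,-3) 
yw=q[2]; off=np.array([.0111,0]);c,sn=np.cos(yw),np.sin(yw)
tg=q[:2]+np.array([c*off[0],sn*off[0]]);print('target tcp',tg)
plan([*tg,.20],yw,-1,4.0)
```

```text
[ 0.53603743  0.08430908 -0.07647084  0.02899712] -4.381456175577731 [ 0.1 -0.5  0.5  0.3  0.5 -0.   0.6  0.   0.1  0.6 -0.9  0.4 -0.6  0.4
  0.1 -0.6]
target tcp [0.54710499 0.08346108]
[[-1, 0.47, -3.78, 0.3, 1.1], [-1, 0.4, -3.79, 0.3, 1.1], [-1, 0.32, -3.8, 0.3, 1.1], [-1, 0.25, -3.8, 0.3, 1.1], [-1, 0.17, -3.81, 0.3, 1.1], [-1, 0.1, -3.81, 0.3, 1.1], [-1, 0.02, -3.81, 0.3, 1.1], [-1, -0.05, -3.81, 0.3, 1.1], [-1, -0.13, -3.81, 0.3, 1.1], [-1, -0.2, -3.81, 0.29, 1.1]]
```

>>> arm_command(
  series=[
    [[-1, 0.5, -2.0, 0.1, 1.1], [-1, 0.4, -3.8, 0.1, 1.1], [-1, 0.3, -3.8, 0.1, 1.1], [-1, 0.25, -3.8, 0.1, 1.1], [-1, 0.2, -3.8, 0.1, 1.1], [-1, 0.1, -3.8, 0.1, 1.1], [-1, 0, -3.8, 0.1, 1.1], [-1, -0.05, -3.8, 0.1, 1.1], [-1, -0.1, -3.5, 0.1, 1.1], [-1, -0.2, -2.5, 0, 1.1], [-1, 0, 0, 0, 0], [-1, 0, 0, 0, 0]],
  ],
)

```text
time_s: 14.6
tool_pos: [0.5417, 0.0607, 0.2038]
ee_rot: [-3.087, 0.023, -0.082]
contact_force: [0.5, -1.3, -1.9]
width: 0.383
```

Run:
```python
from h import *
st();p=shot('wrist');save(p,'w6.png')
plan([.5471,.0835,.10],-.0765,-1,2)
```

```text
t 14.6 p [0.5417 0.0607 0.2038] rpy [-176.89    1.31   -4.68] F [ 0.5 -1.3 -1.9] w 0.383
[[-1, 0.1, -0.29, 1.75, -0.1], [-1, 0.1, -0.29, 1.75, -0.1], [-1, 0.1, -0.29, 1.75, -0.1], [-1, 0.1, -0.29, 1.75, -0.1], [-1, 0.1, -0.29, 1.75, -0.1], [-1, 0.1, -0.29, 1.75, -0.1]]
```

View pics/w6.png

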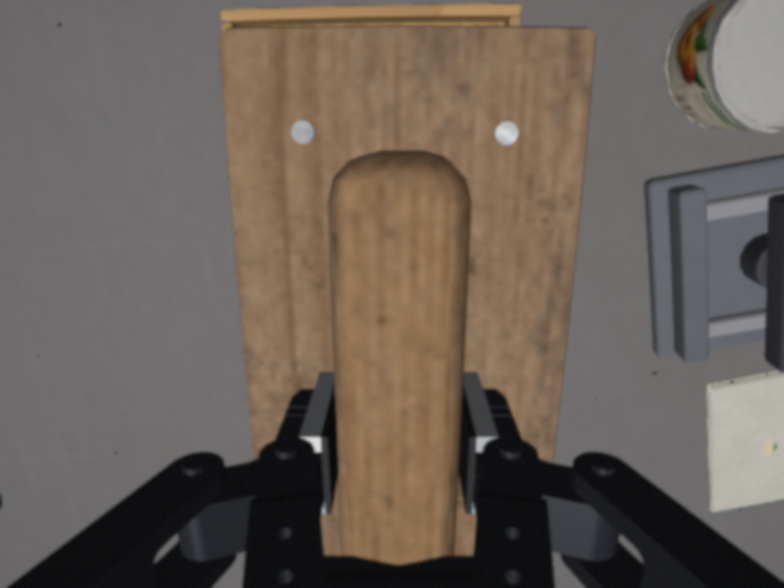

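>>> arm_command(
  series=[
    [[-1, 0.2, -0.6, 0.8, 0], [-1, 0.2, -0.8, 1.2, 0], [-1, 0.1, -0.8, 1.5, 0], [-1, 0, -0.2, 1.5, 0], [-1, 0, 0, 1.5, 0], [-1, 0, 0, 1.0, 0], [-1, 0, 0, 0, 0], [-1, 0, 0, 0, 0]],
  ],
)

```text
time_s: 15.45
tool_pos: [0.5466, 0.0873, 0.1196]
ee_rot: [-3.088, 0.029, -0.089]
contact_force: [0.8, -0.6, -1.5]
width: 0.385
```

Run:
```python
from h import *
st();p=shot('scene');save(p,'s6.png')
plan([.5471,.0835,.075],-.0765,-1,2)
```

```text
t 15.45 p [0.5466 0.0873 0.1196] rpy [-176.96    1.68   -5.08] F [ 0.8 -0.6 -1.5] w 0.385
[[-1, 0.07, 0.2, 1.48, -0.2], [-1, 0.07, 0.2, 1.48, -0.2], [-1, 0.07, 0.2, 1.48, -0.2]]
```

View pics/s6.png

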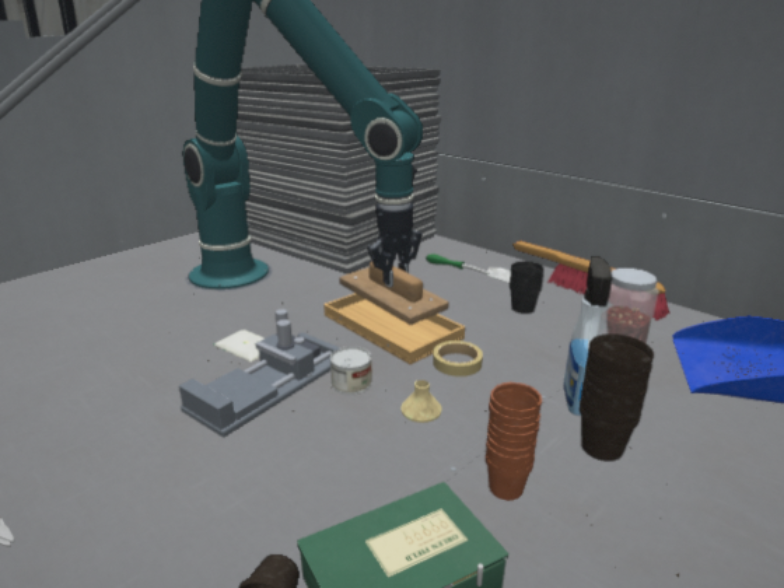

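The tamper hangs level and aligned over the tray. Lowering.

>>> arm_command(
  series=[
    [[-1, 0.05, 0.3, 1.2, -0.2], [-1, 0.05, 0.2, 1.2, -0.2], [-1, 0, 0.1, 1.0, 0], [-1, 0, 0.1, 0.6, 0], [-1, 0, 0, 0, 0], [-1, 0, 0, 0, 0]],
  ],
)

```text
time_s: 16.1
tool_pos: [0.5471, 0.0813, 0.0769]
ee_rot: [-3.088, 0.026, -0.083]
contact_force: [0.4, 0.2, -1.6]
width: 0.381
```

Run:
```python
from h import *
st();p=shot('wrist');save(p,'w7.png')
plan([.5471,.0835,.060],-.0765,-1,2)
```

```text
t 16.1 p [0.5471 0.0813 0.0769] rpy [-176.94    1.52   -4.73] F [ 0.4  0.2 -1.6] w 0.381
[[-1, 0.03, -0.13, 1.7, -0.3]]
```

View pics/w7.png

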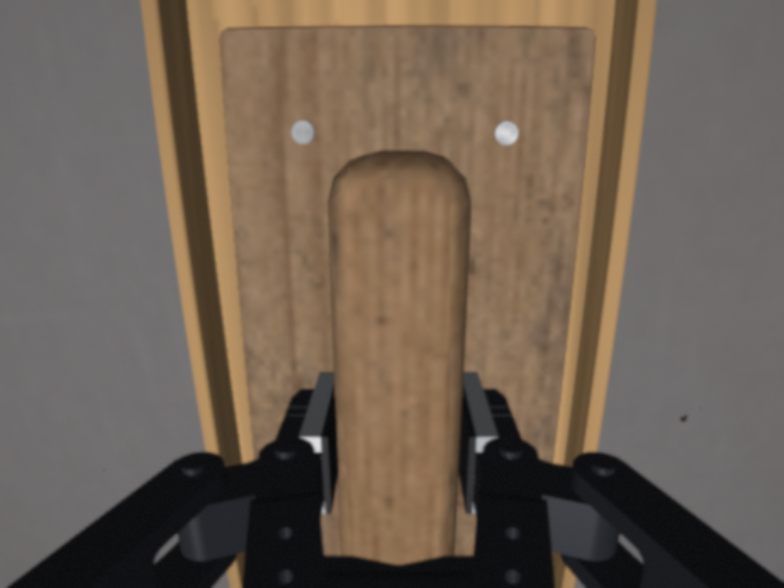

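The board lies between the tray's walls, with a slightly larger gap on the left. I'll nudge it and lower to contact.

>>> arm_command(
  series=[
    [[-1, 0, -0.3, 0.5, 0], [-1, 0, -0.1, 0.5, 0], [-1, 0, 0, 0.4, 0], [-1, 0, 0, 0.2, 0], [-1, 0, 0, 0.1, 0]],
  ],
)

```text
time_s: 16.65
tool_pos: [0.5479, 0.0873, 0.0599]
ee_rot: [-3.088, 0.024, -0.082]
contact_force: [-0.3, -0.3, -2.2]
width: 0.388
```

Run:
```python
from h import *
st()
```

```text
t 16.65 p [0.5479 0.0873 0.0599] rpy [-176.9     1.38   -4.69] F [-0.3 -0.3 -2.2] w 0.388
```

>>> arm_command(
  series=[
    [[-1, 0, 0.2, 0.2, 0], [-1, 0, 0, 0.2, 0], [-1, 0, 0, 0.2, 0]],
  ],
)

```text
time_s: 16.95
tool_pos: [0.5477, 0.0865, 0.0547]
ee_rot: [-3.087, 0.024, -0.081]
contact_force: [-5.4, 1.8, 15.1]
width: 0.381
```

>>> arm_command(
  series=[
    [[-1, 0, 0, 0.2, 0], [-1, 0, 0, 0.2, 0]],
  ],
)

```text
time_s: 17.15
tool_pos: [0.5477, 0.0867, 0.0544]
ee_rot: [-3.089, 0.024, -0.081]
contact_force: [-8.1, -1.2, 21.3]
width: 0.385
```

>>> arm_command(
  series=[
    [[-0.1, 0, 0, 0, 0], [0.1, 0, 0, 0, 0], [0.6, 0, 0, 0, 0], [1, 0, 0, 0, 0], [1, 0, 0, 0, 0], [1, 0, 0, -1.5, 0], [1, 0, 0, -3, 0], [1, 0, 0, -4, 0], [1, 0, 0, -4, 0], [1, 0, 0, -2, 0], [1, 0, 0, 0, 0]],
  ],
)

```text
time_s: 18.25
tool_pos: [0.5512, 0.0781, 0.2086]
ee_rot: [-3.089, 0.022, -0.081]
contact_force: [-0.2, -0.3, -0.1]
width: 1.001
```

Run:
```python
from h import *
st();p=shot('wrist');save(p,'w8.png')
plan([*vw(0,.111),.19],VY,1,4)
```

```text
t 18.25 p [0.5512 0.0781 0.2086] rpy [-176.97    1.24   -4.64] F [-0.2 -0.3 -0.1] w 1.001
[[1, -0.02, 3.88, 0.04, -1.6], [1, -0.13, 3.87, 0.05, -1.6], [1, -0.24, 3.87, 0.05, -1.6], [1, -0.35, 3.86, 0.05, -1.6], [1, -0.46, 3.85, 0.06, -1.6], [1, -0.57, 3.83, 0.06, -1.6], [1, -0.68, 3.82, 0.06, -1.6]]
```

View pics/w8.png

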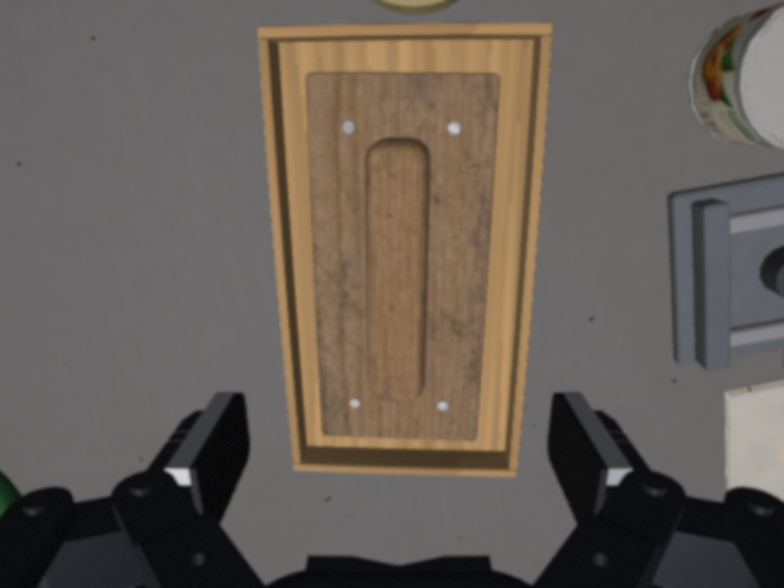

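The tamper lies flat inside the tray, clear of every wall. Going back to the jaw knob.

>>> arm_command(
  series=[
    [[1, 0, 3.0, 0, -1.6], [1, -0.1, 3.9, 0, -1.6], [1, -0.2, 3.9, 0, -1.6], [1, -0.3, 3.9, 0, -1.6], [1, -0.5, 3.8, 0.05, -1.6], [1, -0.6, 3.8, 0.05, -1.6], [1, -0.7, 3.4, 0, -1.6], [0.15, 0, 0, 0, 0], [0.15, 0, 0, 0, 0]],
  ],
)

```text
time_s: 19.2
tool_pos: [0.5212, -0.1855, 0.1819]
ee_rot: [-3.077, 0.028, 0.128]
contact_force: [0.9, 0.7, -1.0]
width: 0.691
```

Run:
```python
from h import *
st();vy();p=shot('wrist');save(p,'w9.png');print(np.round(proj(p,(*vw(0,.111),.112))*1.4))
plan([*vw(0,.111),.14],VY,.15,2)
```

```text
t 19.2 p [ 0.5212 -0.1855  0.1819] rpy [-176.31    1.58    7.35] F [ 0.9  0.7 -1. ] w 0.691
vise xy mm [ -5.2 118. ]
[426. 311.]
[[0.15, 0.22, 0.31, 1.37, 0.2], [0.15, 0.22, 0.31, 1.37, 0.2], [0.15, 0.22, 0.31, 1.37, 0.2]]
```

View pics/w9.png

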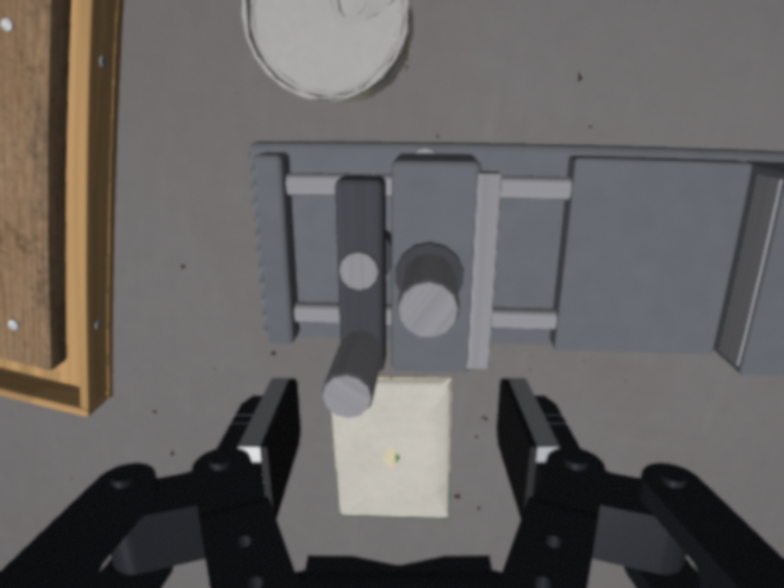

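The jaw knob is at (428,308), against (426,311) predicted. Descending onto it.

>>> arm_command(
  series=[
    [[0.2, 0.5, 0.8, 1.2, 0.4], [0.2, 0.2, 0.2, 1.5, 0.2], [0.2, 0, 0, 1.0, 0], [0.2, 0, 0, 0, 0]],
  ],
)

```text
time_s: 19.65
tool_pos: [0.5284, -0.1888, 0.1394]
ee_rot: [-3.076, 0.031, 0.123]
contact_force: [0.6, -0.4, 0.0]
width: 0.603
```

Run:
```python
from h import *
st();vy();plan([*vw(.001,.111),.085],VY,.15,2)
```

```text
t 19.65 p [ 0.5284 -0.1888  0.1394] rpy [-176.23    1.76    7.04] F [ 0.6 -0.4  0. ] w 0.603
vise xy mm [  1.6 113.8]
[[0.15, 0.04, 0.21, 1.8, 0.0], [0.15, 0.04, 0.21, 1.8, 0.0], [0.15, 0.04, 0.21, 1.8, 0.0]]
```

>>> arm_command(
  series=[
    [[0.2, 0.05, 0.2, 1.6, 0], [0.2, 0.05, 0.2, 1.6, 0], [0.2, 0.05, 0.2, 1.4, 0], [0.2, 0, 0, 0, 0]],
  ],
)

```text
time_s: 20.05
tool_pos: [0.5295, -0.1892, 0.0906]
ee_rot: [-3.075, 0.031, 0.127]
contact_force: [-1.1, -0.9, 0.3]
width: 0.599
```

Run:
```python
from h import *
st();vy();plan([*vw(.001,.111),.085],VY,.15,2)
```

```text
t 20.05 p [ 0.5295 -0.1892  0.0906] rpy [-176.16    1.77    7.27] F [-1.1 -0.9  0.3] w 0.599
vise xy mm [  2.6 113.3]
[[0.15, -0.14, 0.27, 0.55, 0.4]]
```

>>> arm_command(
  series=[
    [[0.2, -0.15, 0.3, 0.5, 0.4], [-1, 0, 0, 0, 0], [-1, 0, 0, 0, 0], [-1, 0, 0, 0, 0], [-1, 0, 0.6, 0, 0], [-1, 0, 0.8, 0, 0], [-1, 0, 0.8, 0, 0], [-1, 0, 0.8, 0, 0], [-1, 0, 0.8, 0, 0]],
  ],
  squeeze=60,
)

```text
time_s: 20.95
tool_pos: [0.5329, -0.225, 0.0864]
ee_rot: [-3.072, 0.032, 0.129]
contact_force: [-2.6, 4.7, 1.7]
width: 0.297
```

Run:
```python
from h import *
st();vy()
```

```text
t 20.95 p [ 0.5329 -0.225   0.0864] rpy [-176.03    1.85    7.37] F [-2.6  4.7  1.7] w 0.297
vise xy mm [ 1.7 77.4]
```

>>> arm_command(
  series=[
    [[-1, 0, 0.8, 0, 0], [-1, 0, 0.8, 0, 0], [-1, 0, 0.7, 0, 0], [-1, 0, 0.7, 0, 0], [-1, 0, 0.7, 0, 0]],
  ],
)

```text
time_s: 21.45
tool_pos: [0.5346, -0.2391, 0.0865]
ee_rot: [-3.042, 0.044, 0.144]
contact_force: [-7.6, 18.7, 9.2]
width: 0.297
```

Run:
```python
from h import *
st();vy()
```

```text
t 21.45 p [ 0.5346 -0.2391  0.0865] rpy [-174.32    2.54    8.26] F [-7.6 18.7  9.2] w 0.297
vise xy mm [ 1.7 63.1]
```

At the stop: 19 N, with 48.5 mm travelled from fully open. One more push, then release and check.

>>> arm_command(
  series=[
    [[-1, 0, 0.8, 0, 0], [-1, 0, 0.8, 0, 0], [-0.2, 0, 0, 0, 0], [0.2, 0, 0, 0, 0], [0.2, 0, 0, 0, 0], [0.2, 0, 0, -2, 0], [0.2, 0, 0, -4, 0], [0.5, 0, 0, -4, 0], [1, 0, 0, -4, 0], [1, 0, 0, -2, 0], [1, 0, 0, 0, 0]],
  ],
)

```text
time_s: 22.55
tool_pos: [0.5461, -0.2619, 0.2523]
ee_rot: [-3.026, 0.051, 0.151]
contact_force: [0.9, -1.0, 0.0]
width: 1.001
```

Run:
```python
from h import *
st();vy();p=shot('wrist');save(p,'w10.png');save(shot('scene'),'s10.png')
for y in (.063,.067): print(np.round(proj(p,(*vw(0,y),.112))*1.4,1))
for x in (-.05,.05): print('face home',np.round(proj(p,(*vw(x,.031),.065))*1.4,1))
```

```text
t 22.55 p [ 0.5461 -0.2619  0.2523] rpy [-173.38    2.91    8.64] F [ 0.9 -1.   0. ] w 1.001
vise xy mm [10.3 39.1]
[383.5 281.5]
[376.2 281. ]
face home [441.  332.4]
face home [450. 178.]
```

View pics/w10.png

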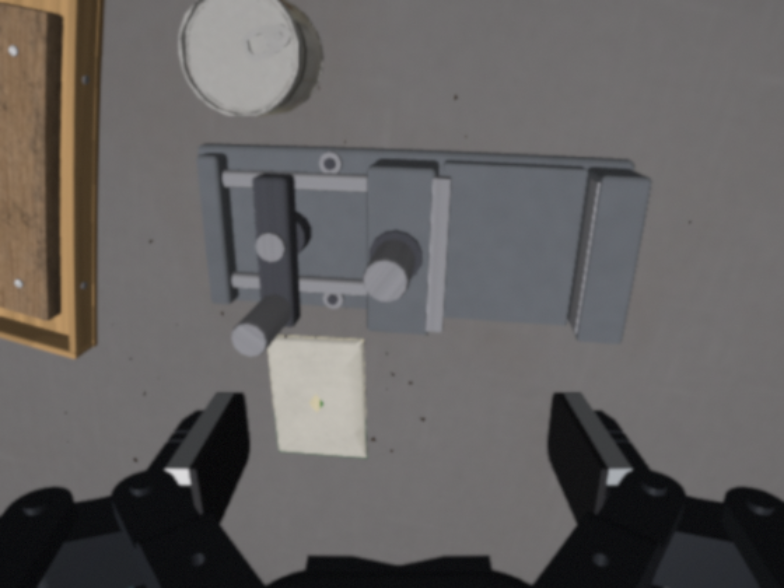

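View pics/s10.png

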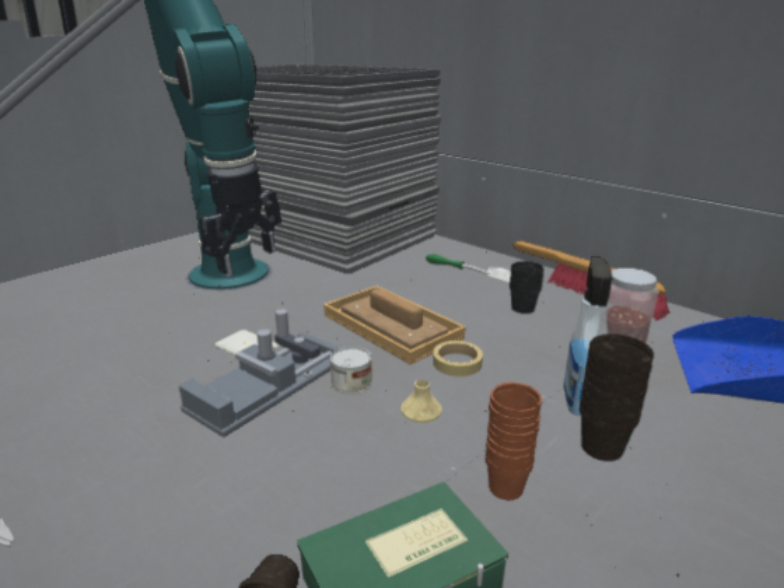

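The jaw lip edge (442 to 450 px) sits at its predicted home line (441 to 450). The tamper is flat in the tray and the other things haven't moved, so I'm handing in.

Run:
```python
from h import *
st();print(bot.sign_off())
```

```text
t 22.65 p [ 0.5445 -0.2609  0.2491] rpy [-173.2     3.16    8.69] F [ 0.2 -0.1 -0.3] w 1.001
the job is handed in; nothing more can be done
None
```

The job is done and handed in at about 22.7 s. I turned the lock a quarter turn, pulled the jaw fully open, and lifted the tamper out. I then set it down flat in the tray and pushed the jaw back home.

**Last checks:**
- **Jaw home:** it stopped after about 48 mm of travel at roughly 19 N. Its lip edge in the last wrist picture was within about 1 px of the predicted home line.
- **Jaw knob:** it was about 2–3 px from its predicted home position, which is within the camera calibration.
- **Lock:** its knob was within about 2 mm (1–2°) of the full quarter turn after I turned it. The jaw then slid freely at about 5 N.
- **Tamper:** flat in the tray with clear gaps to all four walls. The press at set-down was about 21 N before release.
- **Other things:** the tin, packet, tape and rose look unmoved in the last pictures. I compared them by eye, not by measurement.
- **Robot:** touching nothing at hand-in, with the contact force near zero.

**What went off plan:** loads at the lock and jaw knobs tilted the tool by up to about 7°, and moves cannot correct tilt. It was about 3° while holding the tamper, and lowering to contact before release took that up.

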